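Slide the green glass strip out over the board's edge to its snap line

TASK

Three strips of mosaic glass lie on the wooden cutting board. Slide the green one, keeping it flat on the board and never lifting it, straight out over the board's metal-trimmed edge until the white line across it lies right above that edge, with the strip square to the edge, so that its free end can be taken hold of. Let go of it there, and leave the amber and the black strip where they are.

Things in the scene. Friction and masses are not known exactly. Their poses are not given: they have to be found in the camera images.
- board: Wooden cutting board, fixed, 340 mm (its x) by 280 mm (its y), 36 mm high. Origin at the centre of its underside, on the table; z up. The metal-trimmed edge is the straight +y edge (on the robot's left), 140 mm from the origin, parallel to its x; a thin bright strip on the top face runs along it. The board may stand turned by a few degrees.
- green_glass: Loose flat green glass strip, 45 mm wide (its x), 110 long (its y), 6 thick, about 75 g, on the board. Origin: centre of its underside; z up. A white line crosses its top (along x) 20 mm from the origin towards +y, 35 mm from its +y end, which points to the metal-trimmed edge, within about 10 degrees. Slides easily when pushed at its rear (-y) end; tips off if the line goes 20 mm past the edge.
- amber_glass: Amber-brown glass strip of the same size, with a white line as well, lying beside it on the board; not to be moved. Origin and axes as for the green one.
- black_glass: Black glass strip of the same size, with a white line as well, lying on the board; not to be moved. Origin and axes as for the green one. The three strips lie side by side in any order, about 105 mm from centre to centre.
There are look-alikes about, which are no part of the job. There is more than one size of the green_glass; the job needs the largest.

How it is judged (in metres and radians):
At the end, for the whole second after the job is handed in: The green strip lies flat and at rest on the board, released, its white line within 13 mm of the metal-trimmed edge (so that about 35 mm of it overhangs), its length square to that edge within about 11 degrees; the amber and black strips are where they were (y of green_glass in the frame of board between 0.107 and 0.133 m and angle between the y axis of green_glass and the y axis of board, either way round below 0.19 rad and angle between green_glass's own z axis and vertical below 0.05 rad and height (world z) of green_glass between 0.032 and 0.04 m and linear speed of green_glass below 0.01 m/s); the robot touches nothing.
It fails at once if the green strip is lifted more than 12 mm off the board (height (world z) of green_glass above 0.048 m).
It fails at once if the amber strip is moved by more than 15 mm (distance of amber_glass from where it was at the start of the episode above 0.015 m).
It fails at once if the black strip is moved by more than 15 mm (distance of black_glass from where it was at the start of the episode above 0.015 m).
It also fails if it takes over 35 s, if anything falls off the work surface, if the arm or the gripper's body presses on something with over 40 N, if the wrist force passes 120 N, or if a joint passes its speed limit or range.

ROBOT

A 7-joint arm with a two-finger parallel gripper is mounted at the origin on the work surface. World frame = base frame: x ahead of the robot, y to its left, z up, the work surface at z = 0. Lengths are in m, angles in degrees, forces in N, time in s.
With the tool pointing down it reaches from about 0.425 to 0.875 m from the base axis. Payload 4.7 kg.
Tool frame: the origin (TCP) lies at the centre of the arm's flange, where the gripper is bolted on; the fingertips stand 182 mm ahead of it and the grasp point (between the pads) lies 164 mm ahead of it; z points along the fingers, x is the direction in which the jaws open and shut, and the axes are right-handed (so a half turn about z gives the same grasp; the last joint's range is limited). The gripper opens to 87 mm and grips with 3 to 60 N. Pads are 19 mm wide; open, the fingers measure 117 mm over their backs; the gripper's body (75 mm by 190 mm) begins 51 mm behind the grasp point.
Start: joints at [72.771, 18.392, -4.016, 83.108, 1.295, 78.541, -3.26], TCP at [0.201, -0.618, 0.405] pointing down, gripper open.
Joint ranges: [-163.93, 163.93], [-17.29, 119.83], [-79.2, 71.16], [3.27, 140.29], [-89.18, 269.18], [5.43, 117.66], [-154.24, 154.24]. Speed limits (degrees/s): [147.25, 147.25, 180, 180, 180, 180, 180].

INTERFACE

Orientations are given as [roll, pitch, yaw] about the fixed x, y, z axes, in that order (R = Rz(yaw) Ry(pitch) Rx(roll)).
In Python, from cell import env gives the robot as it stands. The module is installed in compiled form; this text tells all that it offers.
- The arm moves only by the tool carry_out, never from a script. Its argument "increments" is a list of rows, each a list of 5 numbers: the shift along the world's x, y, z in m, then the turn about the world's z in degrees, then the gripper's target within -1 to 1 (shut at 1, half-way at 0, fully open at -1). In form: [[dx, dy, dz, spin, jaw], ...]. A call has 1 to 20 rows; each row is the pose to reach, as a shift and turn from the pose commanded when the call began; what a row does not reach only later rows make up. A row lasts 1/10 s, in which the tool goes at most 50 mm and 8.59 degrees, less where a joint would pass 70% of its speed; a pose out of reach is approached as far as the arm can. A call with a gripper value outside its range is refused whole. The fingers move at their own pace and stop on an object; "grip_force" is the grip in N (left out, the last holds). Time passes only in rows, so rows that repeat a pose let the fingers close. It gives the time, the measured TCP pose, the force and the opening at its end, in the units of the state.
- env.get_obs(): the state, without advancing time (a new reading comes with each control period).
- env.read_camera(name): name is "side" or "top" or "wrist"; returns (picture, depth): 384x512x3 uint8, red, green, blue; 384x512 float32, m along the optical axis (not along the pixel's ray), 0 where there is no reading.
- env.get_calibration(name): a dict with "K" (3x3 intrinsics, pixels), "camera_from_world" (4x4, takes a point from world to camera coordinates); the wrist camera has in their place "T_tool_cam" (4x4, takes a point from camera to tool coordinates, whose origin is the TCP and whose axes are the tool frame's). Camera axes: x right, y down, z forward; pixel columns grow to the right and rows downward; lengths in m; the calibration is good to about 2 mm. A picture is of the moment at which its call begins: read the wrist's pose just before it. get_calibration takes no time and is no camera call.
- env.sign_off(): hands the job in, once; it reports no verdict.
The state is a dict: "time_s": time; "qpos": joint angles; "joint_velocities": joint speeds; "effort": joint torques, N m; "tool_pos": TCP position; "tool_rot": TCP orientation; "force": force on the tool from outside, world axes, zero at the start; "wrist_torque": the same for the moment, N m; "grip_width": finger opening in m.
Only numpy, scipy, OpenCV 4.12 (cv2) and the standard library are available. Lean on these libraries where they do the work, as an engineer would, in place of code of your own. Each camera call takes 0.05 s, during which the arm holds its last target.

## Working session

There is one attempt and no reset: what is moved stays moved. The work goes in short steps, Python scripts to look and compute and a tool call to move; the robot and the scene stay as the last step left them, time stands still between calls to the robot, and variables do not carry over. Pictures are saved under pics/ and viewed, and the job is handed in when it is done.

Besides the shell and the picture viewer there is one more tool, called after "Call:" as a command line: name --pt "numbers of a row" for each row, then --argument value for the rest. carry_out: Moves the arm, as the interface text tells. Its arguments: {"type":"object","properties":{"increments":{"type":"array"},"grip_force":{"type":"number"}},"required":["increments"]}

```bash
mkdir -p pics
cat > h.py <<'E'
import numpy as np,cv2
from cell import env
def ray(cal,uv,z):
    K=cal["K"];T=np.linalg.inv(cal["camera_from_world"])
    uv=np.atleast_2d(uv).astype(float)
    d=np.c_[uv,np.ones(len(uv))]@np.linalg.inv(K).T@T[:3,:3].T
    o=T[:3,3]; s=(z-o[2])/d[:,2]
    return o+d*s[:,None]
E
python3 - <<'E'
from h import *
print(env.get_obs())
for n in("top","side"):
    p,d=env.read_camera(n);np.savez(n+"0.npz",p=p,d=d)
    cv2.imwrite(f"pics/{n}0.png",p[:,:,::-1]); c=env.get_calibration(n);print(n,c)
E
```

```text
{'time_s': 0.0, 'qpos': array([72.77037787, 18.43822597, -4.01337401, 83.17676819,  1.29688501,
       78.54023657, -3.2577509 ]), 'joint_velocities': array([ 0.01880111,  0.00481748, -0.03564456,  0.01400101,  0.00266297,
       -0.01360097,  0.03176469]), 'effort': array([ 3.37410893e-04, -4.91288531e+01, -4.03884351e-01, -3.12524879e+01,
       -6.39935397e-02,  4.38676192e-02,  1.80741063e-04]), 'tool_pos': array([ 0.20114161, -0.61786906,  0.40365399]), 'tool_rot': array([ 1.79991637e+02,  1.09890079e-01, -7.19600170e+01]), 'force': array([-0.05357928, -0.17627023,  0.2515722 ]), 'wrist_torque': array([-0.02635447, -0.0229851 , -0.00687596]), 'grip_width': 0.08724220713816834}
top {'K': array([[435.57698918,   0.        , 248.12959549],
       [  0.        , 435.57698918, 185.54217485],
       [  0.        ,   0.        ,   1.        ]]), 'camera_from_world': array([[ 0.00611939, -0.99992834, -0.01028947,  0.028141  ],
       [-0.99004205, -0.00461109, -0.14069639,  0.50770518],
       [ 0.14063886,  0.01104799, -0.98999932,  0.97694955],
       [ 0.        ,  0.        ,  0.        ,  1.        ]])}
side {'K': array([[481.25994175,   0.        , 256.10997441],
       [  0.        , 481.25994175, 191.11565698],
       [  0.        ,   0.        ,   1.        ]]), 'camera_from_world': array([[-0.99346047, -0.11364557,  0.01099932,  0.49114663],
       [-0.07694241,  0.59519236, -0.79989119,  0.08700191],
       [ 0.08435738, -0.79550659, -0.60004424,  1.14173161],
       [ 0.        ,  0.        ,  0.        ,  1.        ]])}
```

View pics/top0.png

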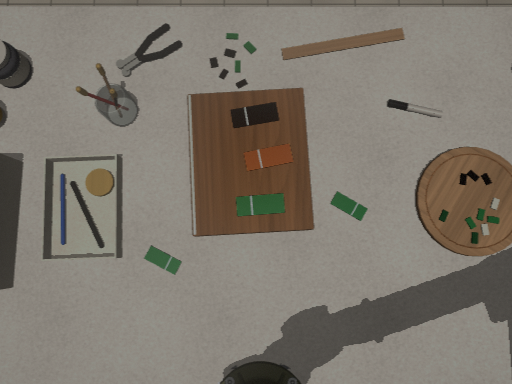

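View pics/side0.png

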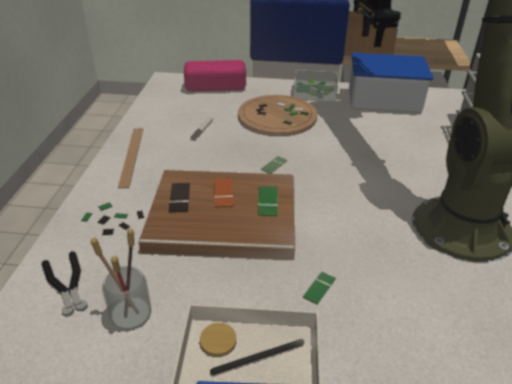

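The top picture shows the board spanning columns 188–313 and rows 88–236, with its bright trim at column ~192. There are three green candidates: on the board at (261,205), which looks largest, and smaller ones off the board at (349,206) and (163,260). The one on the board fits the description. I'll measure all three and enlarge a crop.

```bash
cat >> h.py <<'E'
def greens(p,cal,z=0.042,zt=0.005):
    hsv=cv2.cvtColor(p,cv2.COLOR_RGB2HSV)
    m=cv2.inRange(hsv,(50,110,50),(85,255,255))
    m=cv2.morphologyEx(m,cv2.MORPH_CLOSE,np.ones((7,7),np.uint8))
    out=[]
    for c in cv2.findContours(m,0,cv2.CHAIN_APPROX_NONE)[0]:
        if cv2.contourArea(c)<150: continue
        out.append(c)
    return out,m
def rect(c,cal,z):
    P=ray(cal,c[:,0,:],z)[:,:2]
    (cx,cy),(w,h),a=cv2.minAreaRect((P*1000).astype(np.float32))
    b=cv2.boxPoints(((cx,cy),(w,h),a))
    e=[b[1]-b[0],b[2]-b[1]]; l=max(e,key=np.linalg.norm); 
    if l[1]<0:l=-l
    return (cx,cy),sorted((w,h)),np.degrees(np.arctan2(l[1],l[0]))-90
E
python3 - <<'E'
from h import *
f=np.load("top0.npz");p=f["p"];d=f["d"];cal=env.get_calibration("top")
cs,m=greens(p,cal)
for c in cs:
    uv=c[:,0].mean(0)
    z=0.042 if 190<uv[0]<310 else 0.005
    print(uv,rect(c,cal,z))
# depth-based heights
T=np.linalg.inv(cal["camera_from_world"]);K=cal["K"]
v,u=np.mgrid[:384,:512]
X=np.stack([(u-K[0,2])/K[0,0]*d,(v-K[1,2])/K[1,1]*d,d],-1)@T[:3,:3].T+T[:3,3]
print("z green",X[205,270],"board",X[180,220],"table",X[300,200])
np.save("X.npy",X)
bm=((X[...,2]>0.02)&(X[...,2]<0.06)&(d>0)&(u>180)&(u<320)&(v>80)&(v<245)).astype(np.uint8)
c=max(cv2.findContours(bm,0,cv2.CHAIN_APPROX_NONE)[0],key=cv2.contourArea)
print("board",rect(c,cal,0.036))
# trim
hsv=cv2.cvtColor(p,cv2.COLOR_RGB2HSV)
for r in(100,130,160,190,220): print(r,p[r,184:202].tolist())
hsvm={"amber":cv2.inRange(hsv,(3,150,120),(12,255,255)),}
for k,mm in hsvm.items():
    mm[:, :185]=0;mm[:,315:]=0
    mm=cv2.morphologyEx(mm,cv2.MORPH_CLOSE,np.ones((5,5)))
    c=max(cv2.findContours(mm,0,cv2.CHAIN_APPROX_NONE)[0],key=cv2.contourArea); print(k,rect(c,cal,0.042))
cv2.imwrite("pics/crop0.png",cv2.resize(p[80:280,140:380,::-1],None,fx=3,fy=3,interpolation=cv2.INTER_NEAREST))
E
```

```text
[481.38888889 218.45555556] ((438.7217102050781, -519.2613525390625), [40.1328125, 76.58708953857422], np.float32(11.494659))
[259.784 204.232] ((463.671875, 3.743438720703125), [44.041831970214844, 106.62979125976562], np.float32(5.279129))
[348.4691358  205.77777778] ((464.3526306152344, -207.4248504638672), [31.601634979248047, 79.45721435546875], np.float32(-29.835857))
z green [ 0.46163114 -0.01960922  0.04383816] board [0.52051083 0.09665128 0.03462253] table [ 0.24303456  0.14186545 -0.00273988]
board ((568.3837280273438, 29.068984985351562), [279.3473815917969, 339.60260009765625], np.float32(-86.41637))
100 [[141, 136, 128], [139, 134, 125], [129, 124, 117], [107, 97, 87], [116, 109, 98], [138, 141, 133], [126, 125, 115], [98, 80, 63], [90, 68, 51], [89, 67, 50], [92, 68, 51], [90, 68, 50], [95, 70, 52], [97, 72, 53], [96, 71, 53], [94, 69, 51], [90, 68, 51], [90, 65, 48]]
130 [[141, 135, 128], [142, 137, 128], [143, 137, 129], [132, 125, 118], [102, 94, 85], [109, 102, 91], [142, 144, 134], [133, 131, 121], [111, 94, 78], [95, 72, 52], [89, 65, 48], [89, 65, 48], [90, 66, 4
[... 351 characters left out ...]
9, 50]]
190 [[142, 136, 127], [145, 140, 132], [147, 143, 134], [145, 141, 133], [143, 138, 130], [144, 138, 129], [126, 118, 109], [105, 93, 80], [134, 132, 121], [137, 137, 127], [118, 108, 94], [101, 74, 53], [101, 74, 53], [96, 70, 49], [93, 69, 50], [92, 69, 50], [94, 68, 49], [97, 71, 50]]
220 [[145, 139, 130], [145, 142, 133], [146, 143, 134], [146, 143, 134], [145, 140, 132], [144, 139, 130], [144, 139, 130], [130, 122, 112], [105, 91, 77], [131, 126, 115], [145, 147, 142], [132, 128, 119], [100, 73, 53], [101, 74, 54], [99, 73, 53], [96, 71, 52], [93, 69, 50], [95, 70, 51]]
amber ((574.626708984375, -14.71950912475586), [42.81244659423828, 106.62684631347656], np.float32(11.769325))
```

View pics/crop0.png

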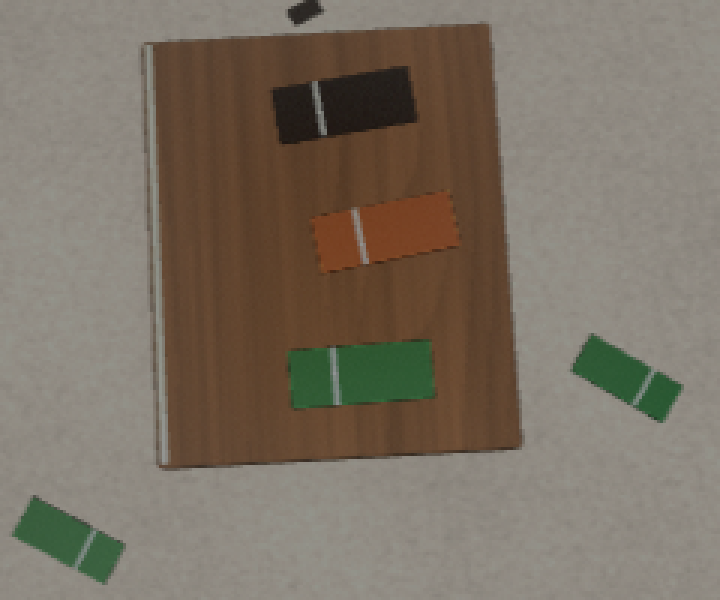

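The crop confirms it. The green strip on the board measures 44×107 mm, against about 32×79 mm for the off-board ones, so it is the largest and sits in the row with amber and black. Plan: half-close the jaws so both fingertips push its rear end squarely. First I'll hover behind the rear end.

Call:
carry_out --pt "0.022 0.044 -0.01 8 0.54" --pt "0.045 0.088 -0.02 16 0.54" --pt "0.067 0.133 -0.03 24 0.54" --pt "0.09 0.178 -0.035 32 0.54" --pt "0.112 0.222 -0.04 40 0.54" --pt "0.134 0.266 -0.05 48 0.54" --pt "0.157 0.311 -0.06 56 0.54" --pt "0.179 0.355 -0.07 64 0.54" --pt "0.202 0.4 -0.08 70 0.54" --pt "0.224 0.444 -0.09 75.5 0.54" --pt "0.246 0.488 -0.1 75.5 0.54" --pt "0.269 0.533 -0.105 75.5 0.54" --pt "0.269 0.533 -0.105 75.5 0.54" --pt "0.269 0.533 -0.105 75.5 0.54" --pt "0.269 0.533 -0.105 75.5 0.54"

```text
time_s: 1.6
tool_pos: [0.4698, -0.0863, 0.2996]
tool_rot: [180.0, 0.0, 3.5]
force: [-0.4, -1.4, -0.2]
grip_width: 0.02
```

Run:
```python
from h import *
o=env.get_obs();print(o["time_s"],o["tool_pos"],o["tool_rot"],o["grip_width"],o["force"])
for n in("top","wrist"):
    p,d=env.read_camera(n);np.savez(n+"1.npz",p=p,d=d);cv2.imwrite(f"pics/{n}1.png",p[:,:,::-1])
```

```text
1.6 [ 0.46976253 -0.08634208  0.29955713] [1.79964988e+02 4.99247813e-02 3.46355696e+00] 0.020030350309252615 [-0.41112695 -1.41020756 -0.21470501]
```

View pics/wrist1.png

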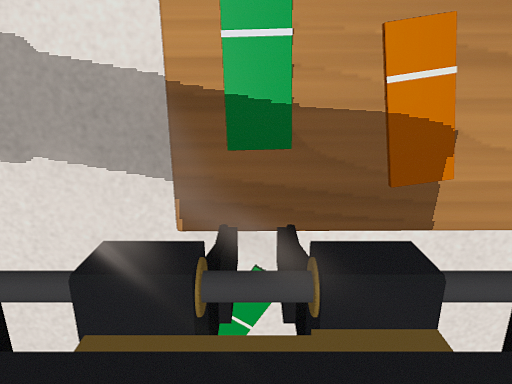

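View pics/top1.png

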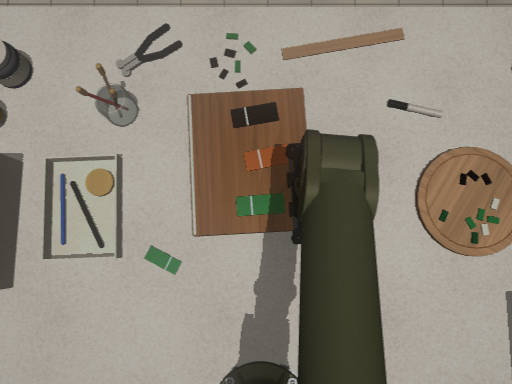

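The wrist picture shows the green strip ahead of the fingers, with its rear edge at (228–292, 150) and its white line at row ~33. Next is a cross-check through the wrist calibration.

```bash
cat >> h.py <<'E'
from scipy.spatial.transform import Rotation as R
def wcal(o):
    c=env.get_calibration("wrist");T=np.eye(4);T[:3,:3]=R.from_euler("xyz",o["tool_rot"],degrees=True).as_matrix();T[:3,3]=o["tool_pos"]
    return {"K":c["K"],"camera_from_world":np.linalg.inv(T@c["T_tool_cam"])}
E
python3 - <<'E'
from h import *
o=env.get_obs();c=wcal(o)
print("rear L,R",ray(c,[[228,150],[292,149]],.042)[:,:2]);print("line",ray(c,[[221,33],[292,32]],.042)[:,:2])
print("board rear edge",ray(c,[[180,230],[510,230]],.036)[:,:2])
E
```

```text
rear L,R [[ 0.44698629 -0.05309101]
 [ 0.4915822  -0.04975754]]
line [[0.43992829 0.02188776]
 [0.48496353 0.02512131]]
board rear edge [[ 0.4118752  -0.11856118]
 [ 0.6650004  -0.10363662]]
```

Both views agree: rear centre at (0.469, −0.051), width 44.7 mm, line-to-rear 75 mm, board yaw ~3.5°. About 140 mm of travel is needed after contact, with a gap of ~25 mm. I'll descend next.

Call:
carry_out --pt "0 0 -0.03 0 0.54" --pt "0 0 -0.055 0 0.54" --pt "0 0 -0.07 0 0.54" --pt "0 0 -0.076 0 0.54" --pt "0 0 -0.0785 0 0.54" --pt "0 0 -0.0785 0 0.54" --pt "0 0 -0.0785 0 0.54" --pt "0 0 -0.0785 0 0.54"

```text
time_s: 2.5
tool_pos: [0.4706, -0.0852, 0.2221]
tool_rot: [180.0, -0.1, 3.5]
force: [0.3, -0.0, 0.3]
grip_width: 0.0201
```

Call:
carry_out --pt "0 0 -0.0015 0 0.54" --pt "0 0.005 -0.0015 0 0.54" --pt "-0.001 0.01 -0.0015 0 0.54" --pt "-0.001 0.015 -0.0015 0 0.54" --pt "-0.001 0.018 -0.0015 0 0.54" --pt "-0.001 0.021 -0.0015 0 0.54" --pt "-0.0015 0.024 -0.0015 0 0.54" --pt "-0.0015 0.027 -0.0015 0 0.54" --pt "-0.002 0.03 -0.0015 0 0.54" --pt "-0.002 0.034 -0.0015 0 0.54" --pt "-0.0025 0.038 -0.0015 0 0.54" --pt "-0.0025 0.042 -0.0015 0 0.54" --pt "-0.003 0.046 -0.0015 0 0.54" --pt "-0.003 0.049 -0.0015 0 0.54" --pt "-0.003 0.05 -0.0015 0 0.54" --pt "-0.003 0.05 -0.0015 0 0.54"

```text
time_s: 4.1
tool_pos: [0.4672, -0.0348, 0.2198]
tool_rot: [-180.0, -0.0, 3.6]
force: [-0.2, 0.5, 0.6]
grip_width: 0.0197
```

```bash
cat > look.py <<'E'
from h import *
import sys
k=sys.argv[1]
o=env.get_obs();c=wcal(o);print(o["time_s"],o["tool_pos"],o["tool_rot"],o["force"])
p,d=env.read_camera("wrist");cv2.imwrite(f"pics/wrist{k}.png",p[:,:,::-1])
p,d=env.read_camera("top");cv2.imwrite(f"pics/top{k}.png",cv2.resize(p[80:280,140:380,::-1],None,fx=3,fy=3))
cal=env.get_calibration("top")
for cc in greens(p,cal)[0]:
    uv=cc[:,0].mean(0)
    if 170<uv[0]<310 and 180<uv[1]<235:
        print(uv,rect(cc,cal,.042),"front y edge",ray(cal,cc[:,0],.042)[:,1].max())
E
python3 look.py 2
```

```text
4.1 [ 0.4672371  -0.03478218  0.21975319] [-1.79985886e+02 -1.25729582e-03  3.55282823e+00] [-0.17388503  0.48220532  0.60184364]
[241.71568627 205.04901961] ((462.2799072265625, 42.86299514770508), [44.11824417114258, 83.57996368408203], np.float32(3.1703033)) front y edge 0.0839522397374176
```

View pics/wrist2.png

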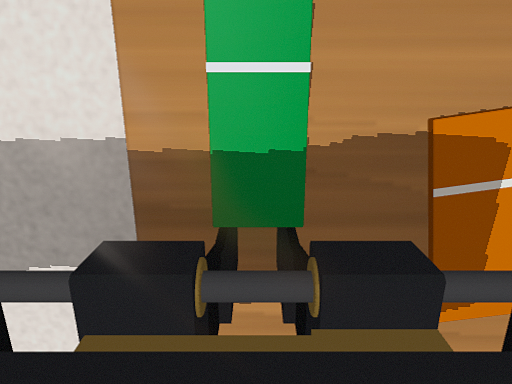

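View pics/top2.png

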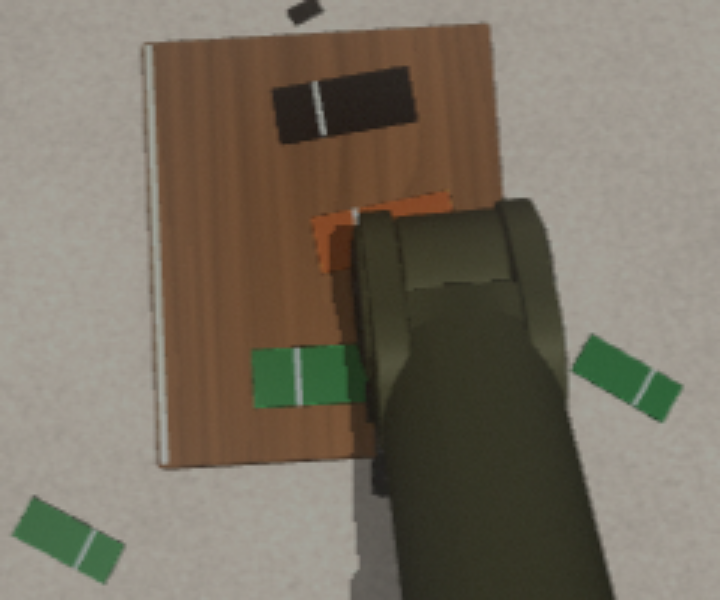

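The strip now sits square against both fingertips: in the wrist view its rear edge is at row ~227 and its line at row 67. In the top view its line is at crop col 297. Next I'll compute the remaining distance.

Run:
```python
from h import *
o=env.get_obs();c=wcal(o);t=env.get_calibration("top")
print("line w",ray(c,[[206,67],[311,67]],.042)[:,:2],"rear",ray(c,[[213,227],[303,227]],.042)[:,:2])
print("line top",ray(t,[[140+297/3,80+377/3]],.042))
e=ray(t,[[188,100],[191.6,190],[192.7,220]],.036);print("edge top",e, np.degrees(np.arctan2(e[0,1]-e[2,1],e[0,0]-e[2,0])))
```

```text
line w [[0.43939205 0.05013167]
 [0.48492012 0.05296142]] rear [[ 0.44435271 -0.02485587]
 [ 0.48899972 -0.02208312]]
line top [[0.45990767 0.05149964 0.042     ]]
edge top [[0.71389867 0.17622454 0.036     ]
 [0.49646906 0.1622787  0.036     ]
 [0.42680927 0.15804143 0.036     ]] 3.6240484914743094
```

About 109 mm of y remains. I'll push ~95 mm now and check before the last bit.

Call:
carry_out --pt "0 0.003 0 0 0.54" --pt "-0.0005 0.007 0 0 0.54" --pt "-0.001 0.012 0 0 0.54" --pt "-0.001 0.018 0 0 0.54" --pt "-0.0015 0.024 0 0 0.54" --pt "-0.002 0.03 0 0 0.54" --pt "-0.002 0.036 0 0 0.54" --pt "-0.0025 0.042 0 0 0.54" --pt "-0.003 0.048 0 0 0.54" --pt "-0.0035 0.054 0 0 0.54" --pt "-0.004 0.06 0 0 0.54" --pt "-0.004 0.066 0 0 0.54" --pt "-0.0045 0.072 0 0 0.54" --pt "-0.005 0.078 0 0 0.54" --pt "-0.005 0.084 0 0 0.54" --pt "-0.0055 0.089 0 0 0.54" --pt "-0.006 0.093 0 0 0.54" --pt "-0.006 0.095 0 0 0.54" --pt "-0.006 0.095 0 0 0.54" --pt "-0.006 0.095 0 0 0.54"

```text
time_s: 6.2
tool_pos: [0.4612, 0.0599, 0.2197]
tool_rot: [-180.0, 0.0, 3.5]
force: [0.5, -0.0, -0.8]
grip_width: 0.0201
```

```bash
python3 look.py 3
```

```text
6.2 [0.46122187 0.05990821 0.21972835] [-1.79992687e+02  5.93279786e-04  3.52823862e+00] [ 0.4712864  -0.04763157 -0.75450022]
[190.546875 209.      ] ((453.93756103515625, 161.31886291503906), [36.416744232177734, 43.343528747558594], np.float32(-82.13131)) front y edge 0.18070481828857587
```

View pics/wrist3.png

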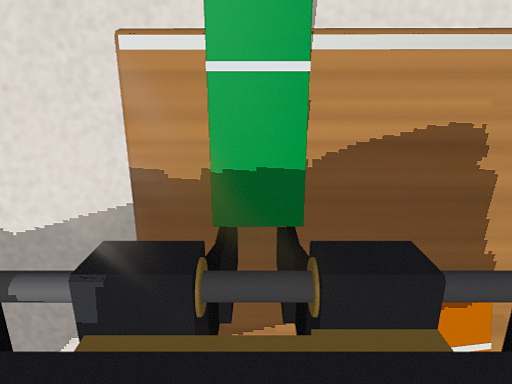

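View pics/top3.png

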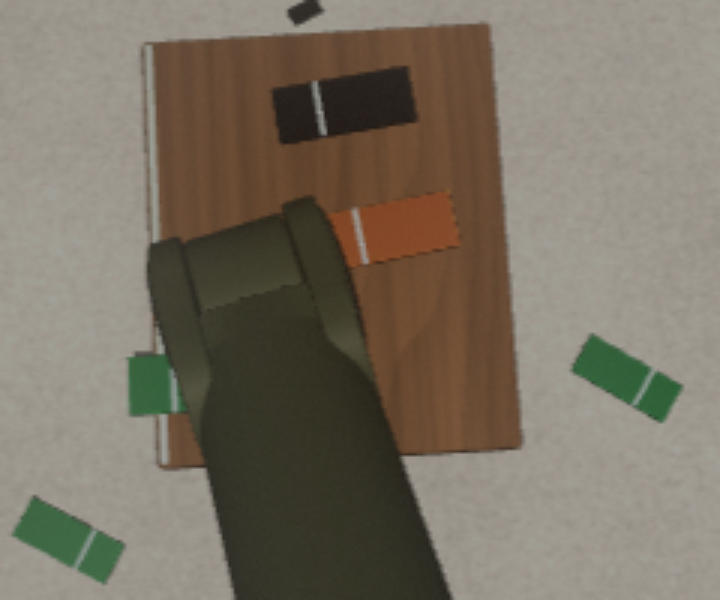

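The wrist picture shows the line at row 66, the trim at rows 35–49 and the board's outline ending at row ~30.

Run:
```python
from h import *
o=env.get_obs();c=wcal(o)
print("cam",np.linalg.inv(c["camera_from_world"])[:3,3])
L=ray(c,[[206,66],[311,66]],.042)[:,:2];print("line",L)
u=np.array([-np.sin(np.radians(3.55)),np.cos(np.radians(3.55))])
for r in(30,35,49): 
  e=ray(c,[[170,r],[340,r]],.036)[:,:2]; print(r,e,"gap",(e.mean(0)-L.mean(0))@u)
```

```text
cam [0.45590107 0.13926445 0.20075471]
line [[0.43346077 0.14531233]
 [0.47895946 0.14812368]]
30 [[0.41658138 0.15947205]
 [0.49092368 0.16406678]] gap 0.015174698037041658
35 [[0.41656012 0.15744762]
 [0.49118797 0.16205985]] gap 0.013155364773002174
49 [[0.41649973 0.15169561]
 [0.4919389  0.15635753]] gap 0.007417811444502723
```

The remaining gap is 13–15 mm, and the top view agrees. I'll push 14 mm more, slowly, then back off and lift clear.

Call:
carry_out --pt "0 0.002 0 0 0.54" --pt "0 0.005 0 0 0.54" --pt "-0.0005 0.008 0 0 0.54" --pt "-0.0005 0.011 0 0 0.54" --pt "-0.001 0.013 0 0 0.54" --pt "-0.001 0.014 0 0 0.54" --pt "-0.001 0.014 0 0 0.54" --pt "-0.001 0.014 0 0 0.54" --pt "-0.001 0.01 0 0 0.54" --pt "0 0.0 0 0 0.54" --pt "0 -0.01 0 0 0.54" --pt "0.001 -0.016 0 0 0.54" --pt "0.001 -0.016 0.005 0 0.54" --pt "0.001 -0.016 0.02 0 0.54" --pt "0.001 -0.016 0.045 0 0.54" --pt "0.001 -0.016 0.075 0 0.54" --pt "0.001 -0.016 0.1 0 0.54" --pt "0.001 -0.016 0.1 0 0.54"

```text
time_s: 8.1
tool_pos: [0.4637, 0.0446, 0.3236]
tool_rot: [179.9, -0.4, 3.5]
force: [-0.5, 0.1, 0.3]
grip_width: 0.0202
```

```bash
python3 look.py 4
```

```text
8.1 [0.46366533 0.04459142 0.32358105] [179.92915396  -0.41066218   3.54740829] [-0.45318282  0.14009846  0.2595564 ]
[187.89041096 208.01369863] ((453.9873962402344, 168.73883056640625), [41.48701477050781, 51.32565689086914], np.float32(0.3098755)) front y edge 0.19448842284741746
```

View pics/wrist4.png

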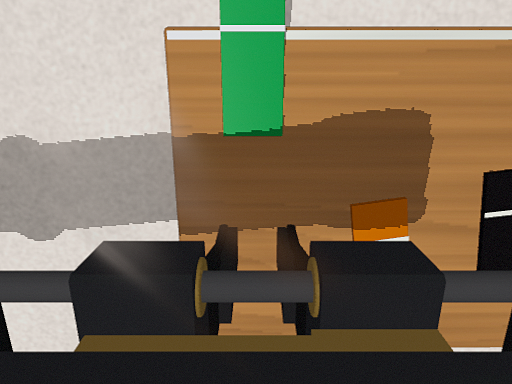

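The line (row 28) now coincides with the board edge (row ~28), and the strip is square and released. I'll move the arm away for an unobstructed check.

Call:
carry_out --pt "0 -0.04 0.02 0 0.54" --pt "0 -0.08 0.03 0 0.54" --pt "0 -0.12 0.03 0 0.54" --pt "0 -0.16 0.03 0 0.54" --pt "0 -0.2 0.03 0 0.54" --pt "0 -0.24 0.03 0 0.54" --pt "0 -0.28 0.03 0 0.54" --pt "0 -0.31 0.03 0 0.54" --pt "0 -0.31 0.03 0 0.54" --pt "0 -0.31 0.03 0 0.54" --pt "0 -0.31 0.03 0 0.54"

```text
time_s: 9.3
tool_pos: [0.4624, -0.2646, 0.3488]
tool_rot: [-179.9, 0.1, 3.6]
force: [0.3, -0.3, 0.0]
grip_width: 0.02
```

```bash
python3 look.py 5
python3 - <<'E'
from h import *
p,d=env.read_camera("top");cal=env.get_calibration("top")
hsv=cv2.cvtColor(p,cv2.COLOR_RGB2HSV)
mm=cv2.inRange(hsv,(3,150,120),(12,255,255));mm[:,:185]=0;mm[:,315:]=0
mm=cv2.morphologyEx(mm,cv2.MORPH_CLOSE,np.ones((5,5)))
c=max(cv2.findContours(mm,0,cv2.CHAIN_APPROX_NONE)[0],key=cv2.contourArea); print("amber",rect(c,cal,0.042))
q=np.load("top0.npz")["p"];print("black diff",np.abs(p[95:130,225:285].astype(int)-q[95:130,225:285]).mean(), "amber diff",np.abs(p[140:172,240:298].astype(int)-q[140:172,240:298]).mean())
b=np.array([.5684,.02907]);a=np.radians(3.6)
for cc in greens(p,cal)[0]:
    uv=cc[:,0].mean(0)
    if 170<uv[0]<310 and 180<uv[1]<235:
        g=np.array(rect(cc,cal,.042)[0])/1000
        print("green y in board",(g-b)@np.array([-np.sin(a),np.cos(a)]))
E
```

```text
9.3 [ 0.46239445 -0.2646205   0.34884489] [-1.79901165e+02  6.44508089e-02  3.64709530e+00] [ 0.32753888 -0.33338794  0.0342798 ]
[208.85714286 207.25274725] ((456.84930419921875, 121.71480560302734), [43.253746032714844, 68.0999755859375], np.float32(3.4818878)) front y edge 0.15477591871924207
amber ((575.20947265625, -15.281322479248047), [43.78494644165039, 108.86502075195312], np.float32(11.726158))
black diff 6.648571428571429 amber diff 8.16900143678161
green y in board 0.09946631838505003
```

View pics/top5.png

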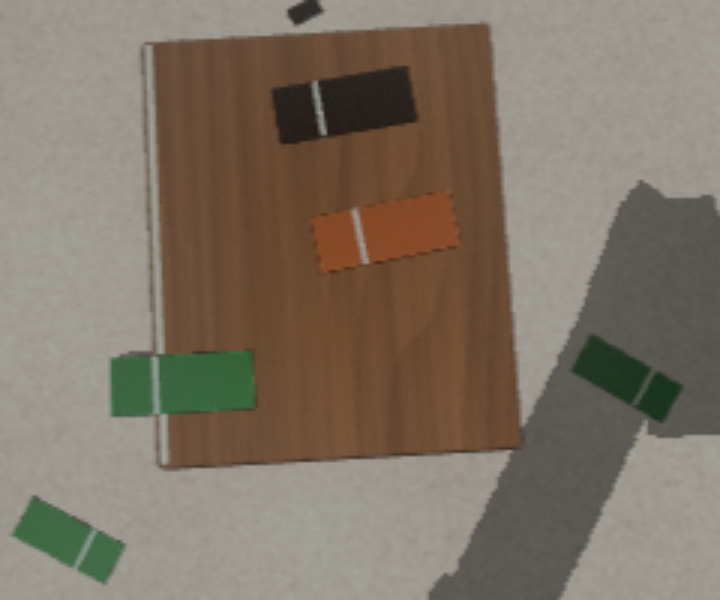

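The mask caught only the 68 mm behind the white line. That puts the rear end at board y ≈ 0.065, so the centre is at ≈ 0.120, on target. The picture shows the line on the trim's outer edge (crop col 156), with amber and black unmoved.

```bash
python3 -c "
from cell import env
print(env.sign_off())"
```

```text
the job is handed in; nothing more can be done
None
```

I pushed the largest green strip, the one on the board, flat over the metal-trimmed edge with both fingertips at its rear end. Then I backed off, lifted clear, moved the arm away and handed the job in at about 9.5 s of the 35 s allowed.

- **Position:** the last top and wrist pictures show the white line right on the edge. The strip's centre is at y ≈ 0.120 m in the board frame, against the required 0.107–0.133 m.
- **Angle:** the strip's yaw is about 3.5° and the board's about 3.6°, so it is square to the edge.
- **Other strips:** amber measures within about 1 mm of where it started, and black looks unchanged in the pictures.
- **Robot:** the arm was well clear and touching nothing.
- **One check that disagreed:** the last automatic colour fit gave y = 0.099 m, because it caught only the 68 mm of strip behind the white line. I worked out the 0.120 m from that part's rear end instead, and the picture agrees.
- **Not measured:** I did not measure the strip's height or tilt separately at the end. It looked flat in the pictures.

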